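Close the disc cutter and hold the punch ready

TASK

Set up the disc cutter for a strike: lower the guide plate, still in the gripper, over the bolster's two pins until it lies flush, and let go of it. Then draw the red-gripped punch out of its slanting holder, turn it upright with the tip down, and finish while still holding it there, motionless, over the bore in the guide plate's brass block with its tip about 30 mm above the block and touching nothing else. Leave the other things on the bench where they are.

Things in the scene. Friction and masses are not known exactly. Their poses are not given: they have to be found in the camera images.
- bolster: Lower half of a disc cutter: dark steel block 134 x 80 x 28 mm, fixed to the bench. Origin at the centre of its underside, z up, x along its long side. Two steel locating pins (8 mm diameter, 16 mm tall, top 4 mm tapered) stand on its top at x = -42 and +42 mm, y = 0.
- seat (a point): Centre of the bolster's top face, between the pins (28 mm above the bench); axes as the bolster's.
- guide_plate: Upper half of the cutter (0.3-0.6 kg), loose, right way up on the bench: aluminium flange 112 x 60 x 12 mm, on it centrally a brass block 42 x 42 x 28 mm tall, sides square to the flange: grip it there. Origin: centre of the underside, x along the long side, z up. 10.5 mm pin holes at x = -42 and +42 mm; either way round fits. Seated, its origin is at the seat point.
- bore (a point): Centre of the mouth of the 24.5 mm round bore that runs down through the brass block and flange, at the top of the brass block (40 mm above the plate's underside).
- holder: Punch holder fixed to the bench: steel foot 110 x 70 x 8 mm with a blue square tube leaning 40 degrees from vertical, open mouth up and towards the holder's -x (roughly to the robot). Tube inside 20 x 20 mm, 75 mm deep, outside 30 x 30 mm, top edge 91 mm above the bench. Origin: centre of the foot's underside, z up.
- socket (a point): Centre of the floor of the holder's tube, 24 mm above the bench (axes as the holder's: the tube runs from here along x = -0.643, z = 0.766).
- punch: The punch (0.15-0.3 kg), 160 mm long, loose in the slanting tube, tip down. Origin: centre of its tip, z along its axis from tip to head. Steel shank 16 mm diameter from 0 to 100 mm, red round grip 26 mm diameter from 100 to 152 mm, steel head to 160 mm. To free it, draw it over 75 mm along the tube.
- punch_tip (a point): Centre of the punch's tip (same point as its origin).
- punch_grip (a point): Middle of the punch's red grip, on its axis, 126 mm from the tip.
- mallet: Bystander: brass-headed hammer with a wooden handle, 240 mm long, lying on the bench. Origin on its underside.
- jar: Bystander: amber glass jar with a steel cap, 56 mm across, 60 mm high. Origin at its foot.
- cone: Bystander: steel ring-sizing cone 150 mm tall on a 64 mm round foot, standing. Origin at its foot.
- loose_ring: Bystander: small brass ring, 44 mm across, 12 mm high, lying flat. Origin at its underside.
- doming_block: Bystander: 55 mm steel cube with round hollows on top. Origin at its underside.
There are look-alikes about, which are no part of the job. There is more than one size of the punch; the one meant has the size given above.

How it is judged:
On the way, in this order (a step that is already met when the one before it is completed fails the run):
1. the guide plate, still in the gripper, has come down over the pins (horizontal distance between guide_plate and seat below 0.004 m and angle between the x axis of guide_plate and the x axis of bolster, either way round below 0.1 rad and z of guide_plate in the frame of seat below 0.009 m and contact force between the fingers and guide_plate above 1 N), for 0.02 s.
2. the guide plate lies flush on the bolster and is let go (horizontal distance between guide_plate and seat below 0.004 m and angle between the x axis of guide_plate and the x axis of bolster, either way round below 0.1 rad and z of guide_plate in the frame of seat below 0.002 m and angle between guide_plate's own z axis and vertical below 0.04 rad and contact force between the fingers and guide_plate below 0.1 N), for 0.2 s.
3. the punch is drawn clear of the holder in the gripper (distance between punch_tip and socket above 0.085 m and contact force between the fingers and punch above 1 N and contact force between punch and holder below 0.05 N), for 0.1 s.
At the end, for the whole second after the job is handed in: Plate flush on the bolster (within 2 mm, on both pins), not touched by the robot; the gripper holds the punch still and upright, tip down (within 0.15 rad), tip within 12 mm of the bore axis and 12 to 55 mm above the brass block, touching neither plate, bolster nor holder (all of step 2 and contact force between the arm and guide_plate below 0.1 N and contact force between the fingers and punch above 1 N and angle between punch's own z axis and vertical below 0.15 rad and horizontal distance between punch_tip and bore below 0.012 m and z of punch_tip in the frame of bore between 0.012 and 0.055 m and contact force between punch and guide_plate below 0.05 N and contact force between punch and holder below 0.05 N and contact force between punch and bolster below 0.05 N and linear speed of each of punch, guide_plate below 0.02 m/s and angular speed of punch below 0.2 rad/s); the arm keeps its last pose, push and grip.
It fails at once if the mallet is shifted by more than 30 mm (distance of mallet from where it was at the start of the episode above 0.03 m).
It fails at once if the jar is shifted by more than 30 mm (distance of jar from where it was at the start of the episode above 0.03 m).
It fails at once if the cone is shifted by more than 30 mm (distance of cone from where it was at the start of the episode above 0.03 m).
It fails at once if the loose ring is shifted by more than 30 mm (distance of loose_ring from where it was at the start of the episode above 0.03 m).
It fails at once if the doming block is shifted by more than 30 mm (distance of doming_block from where it was at the start of the episode above 0.03 m).
It also fails if it takes over 61 s, if anything falls off the work surface, if the arm or the gripper's body presses on something with over 40 N, if the wrist force passes 120 N, or if a joint passes its speed limit or range.

ROBOT

A 7-joint arm with a two-finger parallel gripper is mounted at the origin on the work surface. World frame = base frame: x ahead of the robot, y to its left, z up, the work surface at z = 0. Lengths are in m, angles in rad, forces in N, time in s.
With the tool pointing down it reaches from about 0.4 to 0.85 m from the base axis. Payload 10.4 kg.
Tool frame: the origin (TCP) lies midway between the tips of the shut fingers; the grasp point (between the pads) lies 19 mm behind it; z points along the fingers, y is the line along which they close (so a half turn about z gives the same grasp; the last joint's range is limited). The gripper opens to 85 mm and grips with 20 to 120 N. Pads are 22 mm wide; open, the fingers measure 114 mm over their backs; the gripper's body (76 mm by 85 mm) begins 54 mm behind the grasp point. The pads swing forward as they close: fully open they stand 13 mm farther back than shut.
Start: joints at [1.18, 0.332, -0.065, 1.46, 0.022, 1.35, -0.088], TCP at [0.225, -0.583, 0.21] pointing down, gripper open.
Joint ranges: [-2.6, 2.6], [-0.5, 2.12], [-1.47, 1.34], [0.16, 2.42], [-1.27, 4.41], [0.06, 2.06], [-2.6, 2.6]. Speed limits (rad/s): [2.22, 2.22, 2.79, 2.79, 3.14, 3.14, 3.14].

INTERFACE

Orientations are given as a unit quaternion [w, x, y, z].
In Python, from station import robot gives the robot as it stands.
- The arm moves only by the tool step_arm, never from a script. Its argument "plan" is a list of rows, each an object with "offset": the shift along the tool's x, y, z in cm, a list of three; "turn": the turn, a rotation vector about the tool's x, y, z in degrees, a list of three; "claw": the opening, from -1 (shut) to 1 (fully open). In form: [{"offset": [tx, ty, tz], "turn": [wx, wy, wz], "claw": claw}, ...]. A call has 1 to 10 rows; each row shifts and turns the commanded pose from where the row before left it, along the tool's axes as they then stand; what a row does not reach is not made up. A row lasts 1/12 s, in which the tool goes at most 41.7 mm and 7.16 degrees, less where a joint would pass 70% of its speed; a pose out of reach is approached as far as the arm can. A call with a gripper value outside its range is refused whole. The fingers move at their own pace and stop on an object; "grip_force" is the grip in N (left out, the last holds). Time passes only in rows, so rows that do not move let the fingers close. It gives the time, the measured TCP pose, the force, the opening and the grip force at its end, in the units of the state.
- robot.get_obs(): the state, without advancing time (a new reading comes with each control period).
- robot.read_camera(name): name is "scene" or "top" or "wrist"; returns a dict with "frame" (480x640x3 uint8, red, green, blue), "fx", "fy", "cx", "cy" (pixels), "R" (3x3) and "t" (3): a world point X has camera coordinates R X + t. Camera axes: x right, y down, z forward; pixel columns grow to the right and rows downward; lengths in m; the calibration is good to about 2 mm. A picture is of the moment at which its call begins. There is no depth.
- robot.finish_job(): hands the job in; it is judged then, once.
The state is a dict: "time_s": time; "joints": joint angles; "joint_velocities": joint speeds; "tau": joint torques, N m; "eef_pos": TCP position; "eef_rot": TCP orientation; "force": force on the tool from outside, world axes, zero at the start; "wrist_torque": the same for the moment, N m; "grip_width": opening from 0.0 (shut) to 1.0 (fully open); "finger_force": force on a finger pad.
Only numpy, scipy, OpenCV 4.12 (cv2) and the standard library are available. Lean on these libraries where they do the work, as an engineer would, in place of code of your own. Each camera call takes 0.05 s, during which the arm holds its last target. There are 200 camera calls.

## Working session

There is one attempt and no reset: what is moved stays moved. The work goes in short steps, Python scripts to look and compute and a tool call to move; the robot and the scene stay as the last step left them, time stands still between calls to the robot, and variables do not carry over. Pictures are saved under pics/ and viewed, at most 10 in all, crops included, and the job is handed in when it is done.

Besides the shell and the picture viewer there is one more tool, called after "Emit:" as name(argument=value, ...) on one line, values as JSON. step_arm: Moves the arm, as the interface text tells. Its arguments: {"type":"object","properties":{"plan":{"type":"array","items":{"type":"object","properties":{"offset":{"type":"array","items":{"type":"number"}},"turn":{"type":"array","items":{"type":"number"}},"claw":{"type":"number"}}}},"grip_force":{"type":"number"}},"required":["plan"]}

```bash
ls; mkdir -p pics; python3 - <<'E'
from station import robot
import cv2,pickle
o=robot.get_obs();print(o)
d={}
for n in("scene","top","wrist"):
    c=robot.read_camera(n);d[n]=c;cv2.imwrite(f"pics/{n}0.png",c["frame"][:,:,::-1]);print(n,c["fx"],c["cx"],c["cy"],c["R"],c["t"])
pickle.dump(d,open("cams0.pkl","wb"))
E
```

```text
pics
{'time_s': 0.0, 'joints': array([ 1.18038528,  0.33290712, -0.06472081,  1.46093944,  0.02161438,
        1.34990509, -0.08848476]), 'joint_velocities': array([ 0.00117469, -0.0016731 ,  0.0012975 ,  0.00186504, -0.00097706,
        0.00116915,  0.00080171]), 'tau': array([-9.37017649e-04, -6.25461173e+01,  4.83697979e-02, -3.91607058e+01,
        1.60633202e-02,  9.91525798e-03,  5.10972342e-06]), 'eef_pos': array([ 0.22458715, -0.58281653,  0.2094949 ]), 'eef_rot': array([-7.11283869e-04,  9.83131327e-01,  1.82899589e-01, -1.70222888e-04]), 'force': array([-0.48557295,  0.34214753, -0.45197229]), 'wrist_torque': array([ 0.01058426, -0.04752606, -0.03717473]), 'finger_force': 0.0, 'grip_width': 1.0037612871569646}
scene 600.8937249216315 317.9569847808883 242.57195690329343 [[ 0.40504587  0.91420125  0.01318807]
 [ 0.7550094  -0.32630961 -0.56875552]
 [-0.51565361  0.24032919 -0.8224009 ]] [-0.17918392 -0.42173246  1.87580977]
top 479.1174230227336 317.8393117711791 234.24262506774096 [[ 0.01087029 -0.99994037 -0.00104464]
 [-0.98596803 -0.01054435 -0.16660093]
 [ 0.16657998  0.00284098 -0.98602385]] [-0.09283561  0.59457834  0.92842375]
wrist 377.5700317566672 324.7992374249194 242.18079718790176 [[ 0.35877648 -0.93342291 -0.00105624]
 [-0.89865468 -0.34571826  0.26999751]
 [-0.25238702 -0.09591956 -0.96286044]] [-0.62390621 -0.03491399  0.37784759]
```

View pics/top0.png

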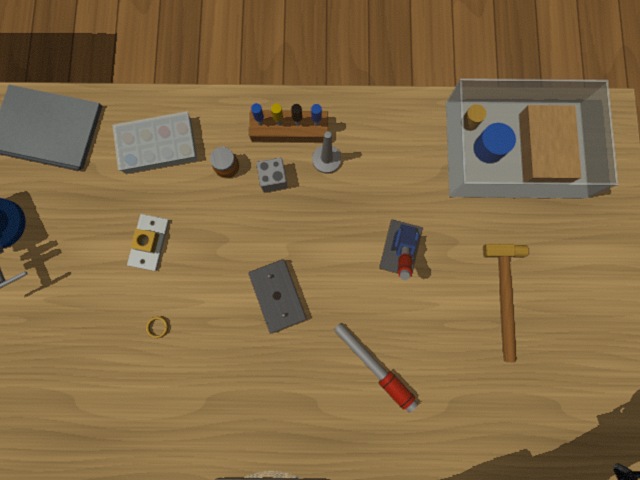

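View pics/scene0.png

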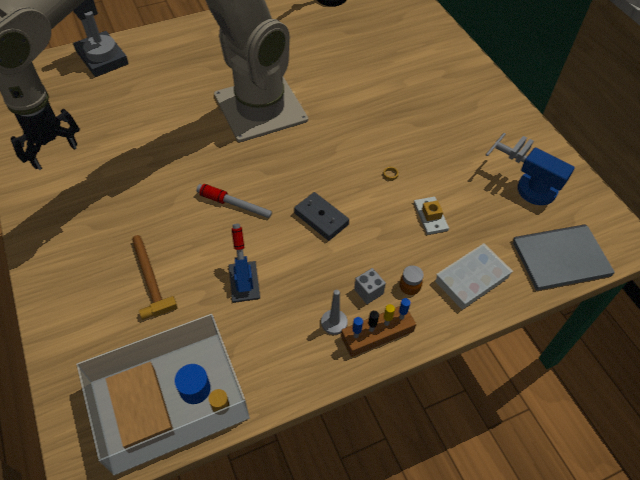

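```bash
cat > h.py <<'E'
import cv2,numpy as np
from scipy.optimize import least_squares
def proj(c,X):
    p=np.atleast_2d(X)@np.array(c["R"]).T+np.array(c["t"]); return np.c_[c["fx"]*p[:,0]/p[:,2]+c["cx"],c["fy"]*p[:,1]/p[:,2]+c["cy"]]
def ray(c,u):
    R=np.array(c["R"]);d=R.T@np.array([(u[0]-c["cx"])/c["fx"],(u[1]-c["cy"])/c["fy"],1]);return -R.T@np.array(c["t"]),d
def atz(c,u,z):
    o,d=ray(c,u);return o+d*(z-o[2])/d[2]
def tri(obs):
    A=np.zeros((3,3));b=np.zeros(3)
    for c,u in obs:
        o,d=ray(c,u);d/=np.linalg.norm(d);M=np.eye(3)-np.outer(d,d);A+=M;b+=M@o
    X=np.linalg.solve(A,b);return X,[np.linalg.norm(proj(c,X)[0]-u) for c,u in obs]
def tiles(items,name,w=66,h=75,s=4,cols=3):
    T=[]
    for f,x,y in items:
        t=cv2.resize(np.ascontiguousarray(f[y:y+h,x:x+w,::-1]),None,fx=s,fy=s,interpolation=cv2.INTER_CUBIC)
        for k in range(0,w,10): cv2.line(t,(k*s,0),(k*s,6),(0,255,0),1)
        for k in range(0,h,10): cv2.line(t,(0,k*s),(6,k*s),(0,255,0),1)
        T.append(t)
    cv2.imwrite(name,np.vstack([np.hstack(T[i:i+cols]) for i in range(0,len(T),cols)]))
E
python3 - <<'E'
from h import *;import pickle
d=pickle.load(open("cams0.pkl","rb"));t=d["top"]["frame"];s=d["scene"]["frame"]
tiles([(t,115,205),(t,245,257),(t,372,210),(s,400,180),(s,288,182),(s,212,222)],"pics/m1.png")
E
```

```text
(no output)
```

View pics/m1.png

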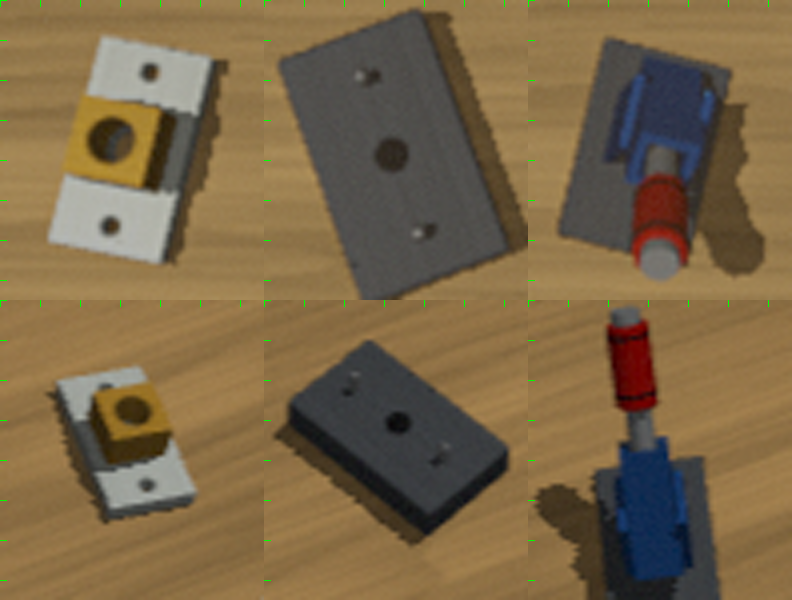

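```bash
cat > fit.py <<'E'
from h import *;import pickle
d=pickle.load(open("cams0.pkl","rb"));T=d["top"];S=d["scene"]
def px(x0,y0,u,tx=0,ty=0): return np.array([x0+(u[0]-tx+.5)/4-.5,y0+(u[1]-ty+.5)/4-.5])
P=lambda u:px(115,205,u); B=lambda u:px(245,257,u,264); H=lambda u:px(372,210,u,528)
p=lambda u:px(400,180,u,0,300); b=lambda u:px(288,182,u,264,300); g=lambda u:px(212,222,u,528,300)
def fit(obs,x0):
    def f(q):
        c,s=np.cos(q[2]),np.sin(q[2]);r=[]
        for cam,u,X in obs:
            r+=list(proj(cam,[q[0]+c*X[0]-s*X[1],q[1]+s*X[0]+c*X[1],q[3]+X[2]])[0]-u)
        return r
    r=least_squares(f,x0,loss="soft_l1");print(np.round(r.x,4),"deg",np.degrees(r.x[2]).round(2),"res",np.abs(r.fun).reshape(-1,2).round(1).tolist());return r.x
# plate; x axis along image up(top) => world +x-ish
if __name__=="__main__":
    print(atz(T,P((111,141)),.04),tri([(T,P((111,141))),(S,p((133,411)))]))
    print(tri([(T,B((391,155))),(S,b((398,422)))]))
    q=atz(T,P((111,141)),.04)
    # top corners order: UL,UR,LR,LL in top picture: up=+x, left=+y
    fl=[(.056,.03),(.056,-.03),(-.056,-.03),(-.056,.03)]
    bl=[(.021,.021),(.021,-.021),(-.021,-.021),(-.021,.021)]
    obs=[(T,P((149,72)),(.042,0,.012)),(T,P((110,226)),(-.042,0,.012)),(T,P((111,139)),(0,0,.04)),(S,p((133,411)),(0,0,.04)),(S,p((147,485)),(.042,0,.012))]
    obs+=[(T,P(u),(*X,.012)) for u,X in zip([(103,37),(213,60),(163,263),(49,242)],fl)]
    obs+=[(T,P(u),(*X,.04)) for u,X in zip([(80,97),(160,103),(142,187),(64,176)],bl)]
    obs+=[(S,p(u),(*X,.012)) for u,X in zip([(195,494),(105,511),(57,380),(142,367)],fl)]
    obs+=[(S,p(u),(*X,.04)) for u,X in zip([(170,430),(108,448),(90,399),(150,385)],bl)]
    fit(obs,[q[0],q[1],-.2,0])
    q=atz(T,B((391,155)),.028)
    fb=[(.067,.04),(.067,-.04),(-.067,-.04),(-.067,.04)]
    obs=[(T,B((391,155)),(0,0,.028)),(S,b((398,422)),(0,0,.028)),(T,B((373,75)),(.042,0,.028)),(T,B((430,230)),(-.042,0,.028)),(S,b((348,390)),(-.042,0,.028)),(S,b((437,463)),(.042,0,.028))]
    obs+=[(T,B(u),(*X,.028)) for u,X in zip([(415,10),(508,246),(365,300),(278,62)],[fb[1],fb[2],fb[3],fb[0]])]
    obs+=[(S,b(u),(*X,.028)) for u,X in zip([(508,455),(428,516),(290,405),(370,341)],fb)]
    fit(obs,[q[0],q[1],.4,0])
    fh=[(.035,.055),(.035,-.055)]
    # punch: head top centre, axis points
    print("head",tri([(T,H((660,262))),(S,g((625,312)))]))
    print("grip/shank",tri([(T,H((664,176))),(S,g((639,408)))]))
    for u in [(605,38),(730,70),(558,235)]: print(atz(T,H(u),.008).round(4))
    for u in [(704,458),(598,473)]: print(atz(S,g(u),.008).round(4))
E
python3 fit.py
```

```text
[0.58157878 0.27479324 0.04      ] (array([0.58165376, 0.27485056, 0.03894463]), [np.float64(0.16594737157777398), np.float64(0.12295017708311812)])
(array([ 0.47139964, -0.00353951,  0.02961216]), [np.float64(0.2146278311323631), np.float64(0.16360586725994486)])
[ 0.5818  0.2745 -0.1801 -0.0019] deg -10.32 res [[0.6, 0.2], [0.6, 0.2], [0.5, 0.5], [0.0, 0.2], [0.0, 0.2], [0.1, 0.1], [0.1, 0.5], [0.5, 0.2], [0.3, 0.0], [0.9, 0.7], [0.6, 1.6], [0.1, 0.4], [0.2, 0.7], [0.4, 0.0], [1.7, 0.1], [0.1, 0.6], [0.7, 0.0], [0.8, 0.1], [1.4, 1.5], [0.7, 1.4], [0.4, 0.6]]
[ 0.4724 -0.0046  0.3746 -0.0023] deg 21.46 res [[0.9, 0.3], [0.1, 1.3], [1.6, 0.5], [1.8, 0.3], [1.3, 0.5], [1.5, 0.1], [2.0, 1.4], [1.4, 0.9], [0.2, 1.7], [0.1, 0.7], [0.9, 1.2], [0.0, 0.8], [1.2, 0.2], [0.3, 0.4]]
head (array([ 0.50586425, -0.24478831,  0.14587737]), [np.float64(0.017612700853284414), np.float64(0.013218569210654906)])
grip/shank (array([ 0.54973408, -0.25467862,  0.10879069]), [np.float64(0.331133012785749), np.float64(0.26048937629193814)])
[ 0.6371 -0.2423  0.008 ]
[ 0.6204 -0.3088  0.008 ]
[ 0.5311 -0.2161  0.008 ]
[ 0.5344 -0.2158  0.008 ]
[ 0.5182 -0.2818  0.008 ]
```

```bash
cat >> h.py <<'E'
from scipy.spatial.transform import Rotation as Ro
def pose(o):
    q=np.array(o["eef_rot"]);return np.array(o["eef_pos"]),Ro.from_quat(np.r_[q[1:],q[0]])
def camtool(c,o):
    p,R=pose(o);Rc=np.array(c["R"]);C=-Rc.T@np.array(c["t"]);return R.inv().apply(C-p), Rc@R.as_matrix()
def delta(o,p,yaw,tilt=0,hy=0):
    """needed offset (cm, tool axes now) and turn (deg rotvec) to TCP p, tool x at yaw(deg); tilt: tool z tilted toward tool x"""
    P,R=pose(o);z=yaw
    G=Ro.from_euler("z",yaw,degrees=True)*Ro.from_euler("x",180,degrees=True)*Ro.from_euler("y",tilt,degrees=True)
    return (R.inv().apply(np.array(p)-P)*100).round(2),np.degrees((R.inv()*G).as_rotvec()).round(2)
E
python3 - <<'E'
from h import *;import pickle
from station import robot
d=pickle.load(open("cams0.pkl","rb"));o=robot.get_obs()
print(camtool(d["wrist"],o))
print(delta(o,[.40,-.02,.22],21.46))
E
```

```text
(array([ 0.06785897, -0.00052744, -0.16286471]), array([[-8.72083767e-04,  9.99999620e-01,  1.27162007e-05],
       [-9.62862548e-01, -8.36263859e-04, -2.69990767e-01],
       [-2.69990653e-01, -2.47698518e-04,  9.62862911e-01]]))
(array([ 36.61, -46.22,  -0.98]), array([-0.06,  0.  , -0.38]))
```

Emit:
step_arm(plan=[{"offset": [2.9,-2.8,0],"turn": [0,0,0],"claw": 1},{"offset": [2.9,-2.8,0],"turn": [0,0,0],"claw": 1},{"offset": [2.9,-2.8,0],"turn": [0,0,0],"claw": 1},{"offset": [2.9,-2.8,0],"turn": [0,0,0],"claw": 1},{"offset": [2.9,-2.8,0],"turn": [0,0,0],"claw": 1},{"offset": [2.9,-2.8,0],"turn": [0,0,0],"claw": 1},{"offset": [2.9,-2.8,0],"turn": [0,0,0],"claw": 1},{"offset": [2.9,-2.8,0],"turn": [0,0,0],"claw": 1}])

```text
time_s: 0.82
eef_pos: [0.361, -0.2889, 0.2103]
eef_rot: [0.0, 0.983, 0.183, -0.0]
force: [0.9, -0.2, -0.3]
grip_width: 1.001
finger_force: 0.0
```

Emit:
step_arm(plan=[{"offset": [2.9,-2.8,0.2],"turn": [0,0,0],"claw": 1},{"offset": [2.9,-2.8,0.4],"turn": [0,0,0],"claw": 1},{"offset": [2.9,-2.8,0.6],"turn": [0,0,0],"claw": 1},{"offset": [2.9,-2.8,0.6],"turn": [0,0,0],"claw": 1},{"offset": [2.9,-2.8,0.6],"turn": [0,0,0],"claw": 1},{"offset": [2.9,-2.8,0.6],"turn": [0,0,0],"claw": 1},{"offset": [2.9,-2.8,0.6],"turn": [0,0,0],"claw": 1},{"offset": [2.9,-2.8,0.4],"turn": [0,0,0],"claw": 1},{"offset": [0,0,0],"turn": [0,0,0],"claw": 1},{"offset": [0,0,0],"turn": [0,0,0],"claw": 1}])

```text
time_s: 1.65
eef_pos: [0.4967, 0.0042, 0.1698]
eef_rot: [-0.001, 0.983, 0.185, -0.0]
force: [-0.9, -0.7, -0.3]
grip_width: 0.999
finger_force: 0.0
```

```bash
python3 - <<'E'
from h import *;import pickle
from station import robot
c=robot.read_camera("wrist");o=robot.get_obs();pickle.dump((c,o),open("w1.pkl","wb"));print(o["time_s"],o["eef_pos"],o["joints"].round(2))
f=c["frame"];p=proj(c,[.4724,-.0046,.028])[0];print(p)
x=int(np.clip(p[0]-133,0,374));y=int(np.clip(p[1]-100,0,280));print(x,y)
tiles([(f,x,y)],"pics/w1.png",w=266,h=200,s=3,cols=1)
E
```

```text
1.7 [0.49645526 0.00210257 0.16990844] [ 0.52  0.13 -0.65  1.82  0.08  1.22 -1.36]
[324.85399431 251.52927427]
191 151
```

View pics/w1.png

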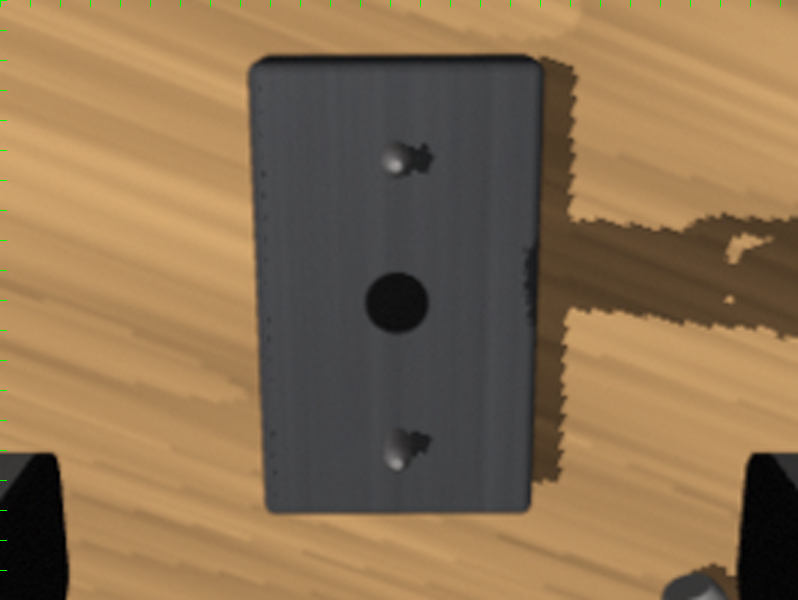

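```bash
cat > fit2.py <<'E'
from fit import *
c,o=pickle.load(open("w1.pkl","rb"))
w=lambda u:np.array([191+(u[0]+.5)/3-.5,151+(u[1]+.5)/3-.5])
fb=[(.067,.04),(.067,-.04),(-.067,-.04),(-.067,.04)]
obs=[(c,w((397,303)),(0,0,.028)),(c,w((397,161)),(.042,0,.044)),(c,w((397,464)),(-.042,0,.044))]
obs+=[(c,w(u),(*X,.028)) for u,X in zip([(250,68),(541,66),(530,512),(267,512)],fb)]
fit(obs,[.47,0,.37,0])
tb=[(T,B(u),(*X,.028)) for u,X in zip([(415,10),(508,246),(365,300),(278,62)],[fb[1],fb[2],fb[3],fb[0]])]
tb+=[(S,b(u),(*X,.028)) for u,X in zip([(508,455),(428,516),(290,405),(370,341)],fb)]
tb+=[(T,B((391,155)),(0,0,.028)),(S,b((398,422)),(0,0,.028))]
fit(tb+obs,[.47,0,.37,0])
from scipy.spatial.transform import Rotation
a=atz(c,w((397,161)),.044);e=atz(c,w((397,464)),.044);print("pins",a,e,(a+e)/2,np.linalg.norm(a-e),np.degrees(np.arctan2(*(a-e)[1::-1])))
E
python3 fit2.py; python3 - <<'E'
import sys;sys.path.insert(0,'.')
from h import *;from station import robot
o=robot.get_obs();print(delta(o,[.612,.269,.15],-10.3))
E
```

```text
[ 0.4699 -0.0039  0.3756 -0.0074] deg 21.52 res [[0.0, 0.3], [0.3, 2.3], [0.2, 1.5], [0.4, 0.3], [0.6, 0.0], [0.1, 0.1], [0.1, 0.3]]
[ 0.4706 -0.0036  0.375  -0.0056] deg 21.48 res [[1.5, 0.3], [1.0, 1.8], [0.2, 2.5], [0.4, 0.4], [0.9, 1.1], [0.0, 0.9], [1.1, 0.0], [0.2, 0.2], [0.5, 0.6], [0.0, 1.4], [0.0, 0.6], [0.4, 1.8], [0.1, 1.4], [0.7, 1.0], [0.9, 0.7], [0.1, 0.3], [0.4, 0.5]]
pins [0.51201059 0.01236047 0.044     ] [ 0.43272363 -0.01842316  0.044     ] [ 0.47236711 -0.00303135  0.044     ] 0.0850532393117727 21.218996790638368
(array([ 20.41, -20.72,   1.98]), array([-1.000e-02,  5.000e-02,  3.147e+01]))
```

Emit:
step_arm(plan=[{"offset": [2.55,-2.59,0.2],"turn": [0,0,0],"claw": 1},{"offset": [2.55,-2.59,0.2],"turn": [0,0,0],"claw": 1},{"offset": [2.55,-2.59,0.2],"turn": [0,0,0],"claw": 1},{"offset": [2.55,-2.59,0.2],"turn": [0,0,0],"claw": 1},{"offset": [2.55,-2.59,0.2],"turn": [0,0,0],"claw": 1},{"offset": [2.55,-2.59,0.2],"turn": [0,0,0],"claw": 1},{"offset": [2.55,-2.59,0.2],"turn": [0,0,0],"claw": 1},{"offset": [2.55,-2.59,0.2],"turn": [0,0,0],"claw": 1}])

```text
time_s: 2.37
eef_pos: [0.6138, 0.2674, 0.1539]
eef_rot: [0.001, 0.983, 0.181, -0.0]
force: [0.4, -0.2, 0.9]
grip_width: 1.001
finger_force: 0.0
```

Emit:
step_arm(plan=[{"offset": [0,0,0],"turn": [0,0,6.3],"claw": 1},{"offset": [0,0,0],"turn": [0,0,6.3],"claw": 1},{"offset": [0,0,0],"turn": [0,0,6.3],"claw": 1},{"offset": [0,0,0],"turn": [0,0,6.3],"claw": 1},{"offset": [0,0,0],"turn": [0,0,6.3],"claw": 1},{"offset": [0,0,0],"turn": [0,0,0],"claw": 1},{"offset": [0,0,0],"turn": [0,0,0],"claw": 1},{"offset": [0,0,0],"turn": [0,0,0],"claw": 1}])

```text
time_s: 3.03
eef_pos: [0.6128, 0.2672, 0.1543]
eef_rot: [0.0, 0.996, -0.09, 0.0]
force: [-0.0, 0.5, 0.2]
grip_width: 0.999
finger_force: 0.0
```

```bash
python3 - <<'E'
from h import *;import pickle
from station import robot
c=robot.read_camera("wrist");o=robot.get_obs();pickle.dump((c,o),open("w2.pkl","wb"));print(o["time_s"],o["eef_pos"],o["joints"].round(2))
f=c["frame"];p=proj(c,[.5818,.2745,.012])[0];print(p)
x=int(np.clip(p[0]-133,0,374));y=int(np.clip(p[1]-100,0,280));print(x,y)
tiles([(f,x,y)],"pics/w2.png",w=266,h=200,s=3,cols=1)
E
```

```text
3.0833 [0.61272084 0.26750297 0.15426795] [-0.06  0.53 -0.6   1.38  0.3   1.32 -2.42]
[323.00828679 258.04657064]
190 158
```

View pics/w2.png

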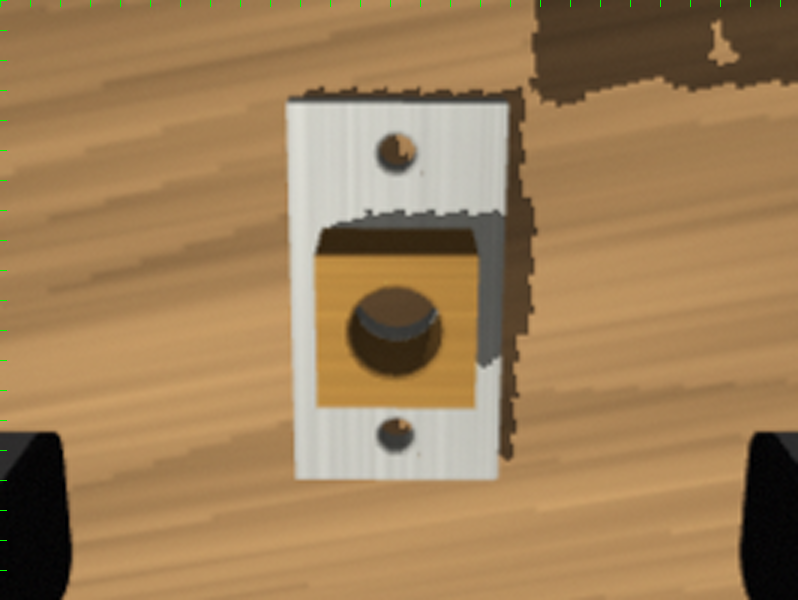

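```bash
cat > fit3.py <<'E'
from fit import *
c,o=pickle.load(open("w2.pkl","rb"))
w=lambda u:np.array([190+(u[0]+.5)/3-.5,158+(u[1]+.5)/3-.5])
fl=[(.056,.03),(.056,-.03),(-.056,-.03),(-.056,.03)]
bl=[(.021,.021),(.021,-.021),(-.021,-.021),(-.021,.021)]
obs=[(c,w((395,332)),(0,0,.04)),(c,w((396,153)),(.042,0,.012)),(c,w((396,435)),(-.042,0,.012))]
obs+=[(c,w(u),(*X,.012)) for u,X in zip([(287,102),(510,102),(498,479),(296,479)],fl)]
obs+=[(c,w(u),(*X,.04)) for u,X in zip([(316,255),(477,255),(475,407),(316,407)],bl)]
q=fit(obs,[.58,.27,-.18,0])
P_,R_=pose(o);print("plate in tool",R_.inv().apply(np.r_[q[:2],q[3]]-P_),"yaw rel",np.degrees(q[2])-R_.as_euler('zyx',degrees=True)[0])
c2,o2=pickle.load(open("w1.pkl","rb"));P_,R_=pose(o2)
for b_ in ([.4699,-.0039,.0206],[.4724,-.0030,.028]): print("bolster in tool",R_.inv().apply(np.array(b_)-P_), R_.as_euler('zyx',degrees=True)[0])
print(delta(o,[.5818,.2742,.016],-10.3), o["joints"])
E
python3 fit3.py
```

```text
[ 0.5823  0.2753 -0.1845 -0.0009] deg -10.57 res [[0.4, 0.1], [0.4, 0.1], [0.2, 0.1], [0.2, 0.1], [0.6, 0.2], [0.2, 0.0], [0.2, 0.3], [0.7, 0.2], [0.5, 0.0], [0.1, 0.2], [0.2, 0.0]]
plate in tool [-0.03140513 -0.00234187  0.15514332] yaw rel -20.876818730964203
bolster in tool [-0.02681725 -0.0039286   0.14933059] -21.167502936197597
bolster in tool [-0.02416658 -0.00386825  0.14192854] -21.167502936197597
(array([-3.16, -0.11, 13.83]), array([ 0.03, -0.01, -0.01])) [-0.05802085  0.53004392 -0.6037305   1.38011004  0.3010375   1.32341615
 -2.42135979]
```

```bash
cat >> fit2.py <<'E'
print("hole",atz(c,w((397,303)),.027))
cs=[atz(c,w(u),.027) for u in [(250,68),(541,66),(530,512),(267,512)]];print(np.mean(cs,0),np.linalg.norm(cs[0]-cs[3]),np.linalg.norm(cs[0]-cs[1]))
mt=lambda cam,F,us,z:np.mean([atz(cam,F(u),z) for u in us],0)
print("top",mt(T,B,[(415,10),(508,246),(365,300),(278,62)],.028),atz(T,B((391,155)),.028))
print("scene",mt(S,b,[(508,455),(428,516),(290,405),(370,341)],.028),atz(S,b((398,422)),.028))
print("plate bore T,S",atz(T,P((111,141)),.04),atz(S,p((133,411)),.04))
E
python3 fit2.py|tail -5
```

```text
hole [ 0.47142866 -0.00329184  0.027     ]
[ 0.47175865 -0.00317805  0.027     ] 0.13072557117581074 0.07760553671122776
top [ 0.4725028  -0.00305865  0.028     ] [ 0.4716015  -0.00298121  0.028     ]
scene [ 0.47488107 -0.00534802  0.028     ] [ 0.47017105 -0.00343532  0.028     ]
plate bore T,S [0.58157878 0.27479324 0.04      ] [0.58230627 0.27390959 0.04      ]
```

Emit:
step_arm(plan=[{"offset": [-3.16,-0.18,1.0],"turn": [0,0,0.2],"claw": 1},{"offset": [0,0,3],"turn": [0,0,0],"claw": 1},{"offset": [0,0,4],"turn": [0,0,0],"claw": 1},{"offset": [0,0,3],"turn": [0,0,0],"claw": 1},{"offset": [0,0,1.8],"turn": [0,0,0],"claw": 1},{"offset": [0,0,1],"turn": [0,0,0],"claw": 1},{"offset": [0,0,0],"turn": [0,0,0],"claw": 1},{"offset": [0,0,0],"turn": [0,0,0],"claw": 0},{"offset": [0,0,0],"turn": [0,0,0],"claw": -1},{"offset": [0,0,0],"turn": [0,0,0],"claw": -1}], grip_force=50)

```text
time_s: 3.92
eef_pos: [0.5828, 0.2764, 0.0181]
eef_rot: [-0.001, 0.996, -0.093, 0.001]
force: [0.3, -0.1, -0.8]
grip_width: 0.607
finger_force: 0.0
```

Emit:
step_arm(plan=[{"offset": [0,0,0],"turn": [0,0,0],"claw": -1},{"offset": [0,0,0],"turn": [0,0,0],"claw": -1},{"offset": [0,0,0],"turn": [0,0,0],"claw": -1},{"offset": [0,0,0],"turn": [0,0,0],"claw": -1},{"offset": [0,0,0],"turn": [0,0,0],"claw": -1},{"offset": [0,0,0],"turn": [0,0,0],"claw": -1}])

```text
time_s: 4.42
eef_pos: [0.5821, 0.2758, 0.0168]
eef_rot: [-0.0, 0.996, -0.093, 0.0]
force: [1.3, 0.7, 3.1]
grip_width: -0.001
finger_force: 1.1
```

```bash
python3 - <<'E'
from h import *;import pickle
from station import robot
o=robot.get_obs();print(o)
c=robot.read_camera("wrist");s=robot.read_camera("scene");t=robot.read_camera("top")
a=cv2.resize(c["frame"],(400,300));
f=s["frame"][150:270,380:540];f=cv2.resize(f,(400,300));g=cv2.resize(t["frame"][200:290,90:210],(400,300))
cv2.imwrite("pics/g.png",np.hstack([np.vstack([a,f]),np.vstack([g,g*0])])[:,:,::-1])
E
```

```text
{'time_s': 4.4167, 'joints': array([-0.08914243,  0.60908058, -0.5708267 ,  1.57587578,  0.36209293,
        1.06306811, -2.5120669 ]), 'joint_velocities': array([ 0.00149091,  0.00424324,  0.00280136,  0.0017256 , -0.00019795,
       -0.0022925 , -0.00112352]), 'tau': array([-2.50850664e-01, -6.86659741e+01, -1.10641918e+01, -3.16923237e+01,
       -8.05357005e-02,  3.32999798e-01,  1.57977955e-02]), 'eef_pos': array([0.58210771, 0.27583055, 0.01681516]), 'eef_rot': array([-7.75363201e-05,  9.95701003e-01, -9.26245155e-02,  4.53512250e-04]), 'force': array([1.30652576, 0.68671238, 3.10948926]), 'wrist_torque': array([ 0.13668829, -0.21265248,  0.05318991]), 'finger_force': 1.0595227457815781, 'grip_width': -0.0014716419564353741}
```

View pics/g.png

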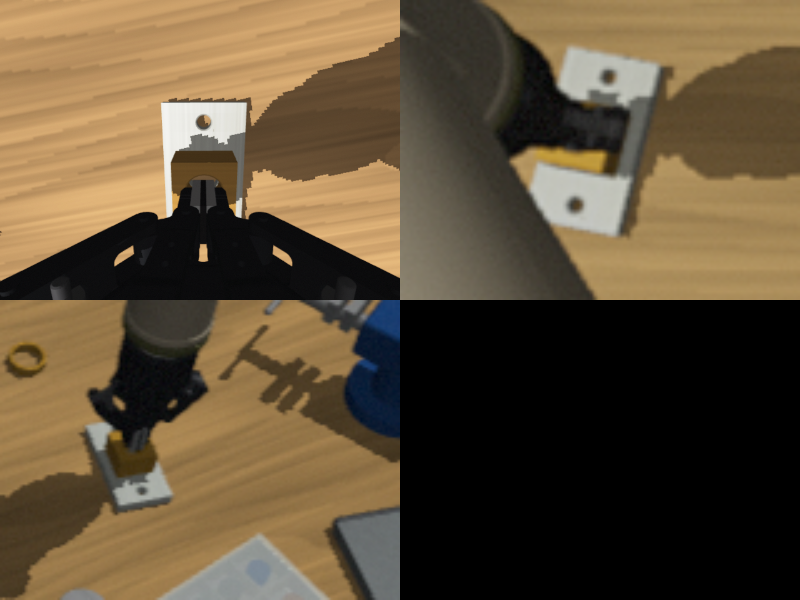

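Emit:
step_arm(plan=[{"offset": [0,0,-1.5],"turn": [0,0,0],"claw": -1},{"offset": [0,0,-2.5],"turn": [0,0,0],"claw": -1},{"offset": [0,0,-2.5],"turn": [0,0,0],"claw": -1},{"offset": [3.0,0,-3],"turn": [0,0,0],"claw": -1},{"offset": [0,0,-4],"turn": [0,0,0],"claw": 1},{"offset": [0,0,0],"turn": [0,0,0],"claw": 1},{"offset": [0,0,0],"turn": [0,0,0],"claw": 1},{"offset": [0,0,0],"turn": [0,0,0],"claw": 1},{"offset": [0,0,0],"turn": [0,0,0],"claw": 1},{"offset": [0,0,0],"turn": [0,0,0],"claw": 1}])

```text
time_s: 5.4
eef_pos: [0.6098, 0.2701, 0.1496]
eef_rot: [0.001, 0.996, -0.092, -0.001]
force: [-0.7, 0.5, -0.2]
grip_width: 0.843
finger_force: 0.0
```

```bash
python3 - <<'E'
from h import *;import pickle
from station import robot
c=robot.read_camera("wrist");o=robot.get_obs();pickle.dump((c,o),open("w3.pkl","wb"));print(o["time_s"],o["eef_pos"],o["grip_width"],o["force"])
f=c["frame"];tiles([(f,190,158)],"pics/w3.png",w=266,h=200,s=3,cols=1)
E
```

```text
5.45 [0.60997527 0.2701335  0.14966918] 0.9255980883819809 [-0.49876871 -0.21474766 -0.6770437 ]
```

View pics/w3.png

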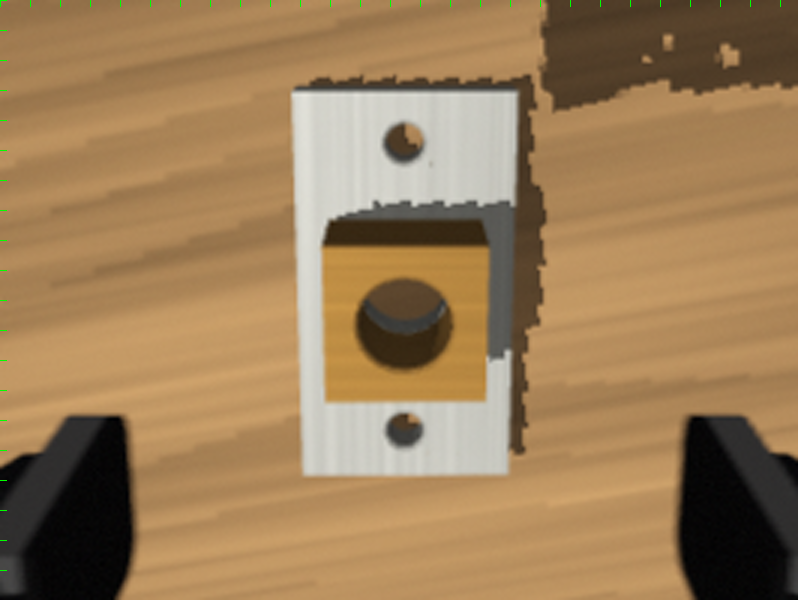

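```bash
cat > fit4.py <<'E'
from fit import *
c,o=pickle.load(open("w3.pkl","rb"))
w=lambda u:np.array([190+(u[0]+.5)/3-.5,158+(u[1]+.5)/3-.5])
fl=[(.056,.03),(.056,-.03),(-.056,-.03),(-.056,.03)]
bl=[(.021,.021),(.021,-.021),(-.021,-.021),(-.021,.021)]
obs=[(c,w((404,324)),(0,0,.04)),(c,w((404,143)),(.042,0,.012)),(c,w((404,430)),(-.042,0,.012))]
obs+=[(c,w(u),(*X,.012)) for u,X in zip([(293,91),(518,91),(508,474),(303,474)],fl)]
obs+=[(c,w(u),(*X,.04)) for u,X in zip([(323,247),(489,247),(487,402),(325,402)],bl)]
q=fit(obs,[.58,.27,-.18,0])
print(delta(o,[*q[:2],.005],np.degrees(q[2])))
E
python3 fit4.py
```

```text
[ 0.582   0.2754 -0.186  -0.0013] deg -10.66 res [[0.5, 0.4], [0.4, 0.1], [0.4, 0.1], [0.2, 0.1], [0.0, 0.1], [0.1, 0.1], [0.1, 0.1], [0.5, 0.3], [0.0, 0.3], [0.4, 0.2], [0.1, 0.2]]
(array([-2.82, -0.02, 14.47]), array([0.07, 0.09, 0.05]))
```

Emit:
step_arm(plan=[{"offset": [-2.82,0,1.0],"turn": [0,0,0],"claw": 1},{"offset": [0,0,3],"turn": [0,0,0],"claw": 1},{"offset": [0,0,4],"turn": [0,0,0],"claw": 1},{"offset": [0,0,3],"turn": [0,0,0],"claw": 1},{"offset": [0,0,2],"turn": [0,0,0],"claw": 1},{"offset": [0,0,1],"turn": [0,0,0],"claw": 1},{"offset": [0,0,0.45],"turn": [0,0,0],"claw": 1},{"offset": [0,0,0],"turn": [0,0,0],"claw": 1},{"offset": [0,0,0],"turn": [0,0,0],"claw": 1}])

```text
time_s: 6.2
eef_pos: [0.5836, 0.2761, 0.0075]
eef_rot: [-0.0, 0.996, -0.093, 0.001]
force: [-0.1, -0.4, 0.6]
grip_width: 0.999
finger_force: 0.0
```

Emit:
step_arm(plan=[{"offset": [0,0,0],"turn": [0,0,0],"claw": 0.1},{"offset": [0,0,0],"turn": [0,0,0],"claw": 0.1},{"offset": [0,0,0],"turn": [0,0,0],"claw": -0.2},{"offset": [0,0,0],"turn": [0,0,0],"claw": -0.2},{"offset": [0,0,0],"turn": [0,0,0],"claw": -0.2},{"offset": [0,0,0],"turn": [0,0,0],"claw": -0.2},{"offset": [0,0,0],"turn": [0,0,0],"claw": -0.2}])

```text
time_s: 6.78
eef_pos: [0.5835, 0.2754, 0.0073]
eef_rot: [0.0, 0.996, -0.093, 0.001]
force: [-2.0, -1.9, 6.7]
grip_width: 0.475
finger_force: 51.8
```

Emit:
step_arm(plan=[{"offset": [0,0,-0.5],"turn": [0,0,0],"claw": -1},{"offset": [0,0,-1],"turn": [0,0,0],"claw": -1},{"offset": [0,0,-2],"turn": [0,0,0],"claw": -1},{"offset": [0,0,-2],"turn": [0,0,0],"claw": -1},{"offset": [0,0,-2],"turn": [0,0,0],"claw": -1},{"offset": [0,0,-1],"turn": [0,0,0],"claw": -1},{"offset": [0,0,0],"turn": [0,0,0],"claw": -1},{"offset": [0,0,0],"turn": [0,0,0],"claw": -1}])

```text
time_s: 7.45
eef_pos: [0.5829, 0.2755, 0.0911]
eef_rot: [0.0, 0.996, -0.093, 0.0]
force: [-0.0, -0.7, -6.3]
grip_width: 0.474
finger_force: 51.9
```

```bash
python3 - <<'E'
from h import *;import pickle
from station import robot
o=robot.get_obs();print(o["joints"].round(2),o["force"],o["wrist_torque"],o["finger_force"],o["grip_width"],o["eef_pos"])
print(delta(o,[.4729,-.0027,.085],21.4))
E
```

```text
[-0.07  0.53 -0.59  1.52  0.31  1.19 -2.48] [-0.03881534 -0.66590894 -6.34759656] [ 0.0258231   0.03743476 -0.04419994] 51.872638463974 0.473548735254636 [0.58289151 0.275503   0.09105963]
(array([-5.68, 29.37,  0.61]), array([ 1.000e-02, -1.000e-02, -3.203e+01]))
```

Emit:
step_arm(plan=[{"offset": [-0.3,1.5,0],"turn": [0,0,0],"claw": -1},{"offset": [-0.7,3.6,0],"turn": [0,0,0],"claw": -1},{"offset": [-0.7,3.6,0],"turn": [0,0,0],"claw": -1},{"offset": [-0.7,3.6,0],"turn": [0,0,0],"claw": -1},{"offset": [-0.7,3.6,0],"turn": [0,0,0],"claw": -1},{"offset": [-0.7,3.6,0],"turn": [0,0,0],"claw": -1},{"offset": [-0.7,3.6,0],"turn": [0,0,0],"claw": -1},{"offset": [-0.6,3.6,0],"turn": [0,0,0],"claw": -1},{"offset": [-0.4,2.0,0],"turn": [0,0,0],"claw": -1},{"offset": [-0.18,0.67,0],"turn": [0,0,0],"claw": -1}])

```text
time_s: 8.28
eef_pos: [0.4705, -0.007, 0.0897]
eef_rot: [0.001, 0.995, -0.095, -0.002]
force: [0.3, 0.5, -6.3]
grip_width: 0.476
finger_force: 52.6
```

Emit:
step_arm(plan=[{"offset": [0,0,0],"turn": [0,0,-3],"claw": -1},{"offset": [0,0,0],"turn": [0,0,-6],"claw": -1},{"offset": [0,0,0],"turn": [0,0,-6],"claw": -1},{"offset": [0,0,0],"turn": [0,0,-6],"claw": -1},{"offset": [0,0,0],"turn": [0,0,-6],"claw": -1},{"offset": [0,0,0],"turn": [0,0,-4],"claw": -1},{"offset": [0,0,0],"turn": [0,0,-1],"claw": -1},{"offset": [0,0,0],"turn": [0,0,0],"claw": -1},{"offset": [0,0,0],"turn": [0,0,0],"claw": -1},{"offset": [0,0,0],"turn": [0,0,0],"claw": -1}])

```text
time_s: 9.12
eef_pos: [0.4728, -0.0024, 0.091]
eef_rot: [-0.0, 0.983, 0.185, -0.0]
force: [0.4, -0.6, -5.6]
grip_width: 0.473
finger_force: 52.6
```

```bash
python3 - <<'E'
from h import *;import pickle
from station import robot
o=robot.get_obs();print(o["time_s"],o["joints"].round(2),o["force"],o["finger_force"],o["grip_width"],o["eef_pos"])
print(delta(o,[.4729,-.0027,.06],21.4))
E
```

```text
9.1167 [ 0.47  0.15 -0.6   1.97  0.1   1.05 -1.37] [ 0.39742496 -0.58204548 -5.60588702] 52.5964093208313 0.4726631786213449 [ 0.47281509 -0.00240887  0.09096415]
(array([-0.  ,  0.03,  3.1 ]), array([-0.01,  0.02, -0.12]))
```

Emit:
step_arm(plan=[{"offset": [0,0.03,1.0],"turn": [0,0,0],"claw": -1},{"offset": [0,0,1.5],"turn": [0,0,0],"claw": -1},{"offset": [0,0,1.0],"turn": [0,0,0],"claw": -1},{"offset": [0,0,0.4],"turn": [0,0,0],"claw": -1},{"offset": [0,0,0.2],"turn": [0,0,0],"claw": -1},{"offset": [0,0,0.1],"turn": [0,0,0],"claw": -1},{"offset": [0,0,0],"turn": [0,0,0],"claw": -1},{"offset": [0,0,0],"turn": [0,0,0],"claw": -1}])

```text
time_s: 9.78
eef_pos: [0.4735, -0.0029, 0.0497]
eef_rot: [0.0, 0.983, 0.185, 0.0]
force: [-0.8, 0.5, -5.7]
grip_width: 0.474
finger_force: 52.5
```

```bash
python3 - <<'E'
from h import *;import pickle
from station import robot
o=robot.get_obs();print(o["time_s"],o["force"],o["wrist_torque"],o["eef_pos"])
c=robot.read_camera("wrist");pickle.dump((c,o),open("w4.pkl","wb"))
X=np.array([.4715,-.0032,.052])+.042*np.array([np.cos(.3735),np.sin(.3735),0]);p=proj(c,X)[0].astype(int);print(p)
x,y=p[0]-40,p[1]-37;t=robot.read_camera("top")["frame"];s=robot.read_camera("scene")["frame"]
import h
A=cv2.resize(c["frame"][y:y+75,x:x+80],(400,375),interpolation=cv2.INTER_CUBIC)
T=cv2.resize(t[250:325,240:320],(400,375),interpolation=cv2.INTER_CUBIC)
S=cv2.resize(s[175:250,285:365],(400,375),interpolation=cv2.INTER_CUBIC)[:225]
W=cv2.resize(c["frame"],(400,300))[75:300]
cv2.imwrite("pics/w4.png",np.vstack([np.hstack([A,T]),np.hstack([S,W])])[:,:,::-1])
E
```

```text
9.7833 [-0.80786618  0.4948833  -5.67998841] [ 0.04809229 -0.05840536 -0.01612834] [ 0.47350817 -0.00288021  0.04972312]
[324 203]
```

View pics/w4.png

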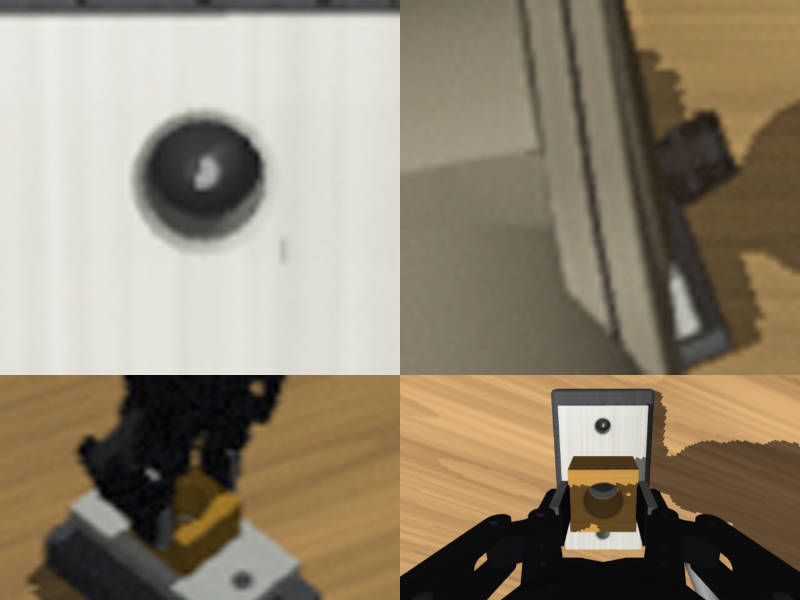

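Emit:
step_arm(plan=[{"offset": [0,0,0.2],"turn": [0,0,0],"claw": -1},{"offset": [0,0,0.3],"turn": [0,0,0],"claw": -1},{"offset": [0,0,0.3],"turn": [0,0,0],"claw": -1},{"offset": [0,0,0],"turn": [0,0,0],"claw": -1},{"offset": [0,0,0],"turn": [0,0,0],"claw": -1}])

```text
time_s: 10.35
eef_pos: [0.4728, -0.0029, 0.0409]
eef_rot: [-0.0, 0.983, 0.185, -0.0]
force: [0.5, 0.4, -6.1]
grip_width: 0.474
finger_force: 52.5
```

Emit:
step_arm(plan=[{"offset": [0,0,0.2],"turn": [0,0,0],"claw": -1},{"offset": [0,0,0.2],"turn": [0,0,0],"claw": -1},{"offset": [0,0,0.15],"turn": [0,0,0],"claw": -1},{"offset": [0,0,0],"turn": [0,0,0],"claw": -1},{"offset": [0,0,0],"turn": [0,0,0],"claw": -1}])

```text
time_s: 10.77
eef_pos: [0.473, -0.0029, 0.0357]
eef_rot: [-0.0, 0.983, 0.185, -0.0]
force: [0.7, 0.2, -5.1]
grip_width: 0.475
finger_force: 52.6
```

Emit:
step_arm(plan=[{"offset": [0,0,0.1],"turn": [0,0,0],"claw": -1},{"offset": [0,0,0.05],"turn": [0,0,0],"claw": -1},{"offset": [0,0,0],"turn": [0,0,0],"claw": -1},{"offset": [0,0,0],"turn": [0,0,0],"claw": -1}])

```text
time_s: 11.1
eef_pos: [0.4732, -0.0029, 0.0352]
eef_rot: [0.0, 0.983, 0.185, 0.0]
force: [-6.0, -0.2, 8.8]
grip_width: 0.473
finger_force: 54.2
```

Emit:
step_arm(plan=[{"offset": [0,0,0],"turn": [0,0,0],"claw": 0.4},{"offset": [0,0,0],"turn": [0,0,0],"claw": 1},{"offset": [0,0,0],"turn": [0,0,0],"claw": 1},{"offset": [0,0,0],"turn": [0,0,0],"claw": 1},{"offset": [0,0,0],"turn": [0,0,0],"claw": 1},{"offset": [0,0,0],"turn": [0,0,0],"claw": 1},{"offset": [0,0,0],"turn": [0,0,0],"claw": 1},{"offset": [0,0,0],"turn": [0,0,0],"claw": 1}])

```text
time_s: 11.77
eef_pos: [0.4731, -0.0029, 0.0342]
eef_rot: [0.0, 0.983, 0.185, -0.0]
force: [0.6, 0.4, 0.1]
grip_width: 1.001
finger_force: 0.0
```

Emit:
step_arm(plan=[{"offset": [0,0,-0.5],"turn": [0,0,0],"claw": 1},{"offset": [0,0,-2],"turn": [0,0,0],"claw": 1},{"offset": [0,0,-4],"turn": [0,0,0],"claw": 1},{"offset": [0,0,-4],"turn": [0,0,0],"claw": 1},{"offset": [0,0,-4],"turn": [0,0,0],"claw": 1},{"offset": [0,0,-4],"turn": [0,0,0],"claw": 1},{"offset": [0,0,-2],"turn": [0,0,0],"claw": 1},{"offset": [3,0,0],"turn": [0,0,0],"claw": 1},{"offset": [0,0,0],"turn": [0,0,0],"claw": 1},{"offset": [0,0,0],"turn": [0,0,0],"claw": 1}])

```text
time_s: 12.6
eef_pos: [0.5015, 0.0087, 0.2394]
eef_rot: [-0.0, 0.983, 0.186, 0.0]
force: [-0.7, 0.1, 0.1]
grip_width: 0.999
finger_force: 0.0
```

```bash
python3 - <<'E'
from h import *;import pickle
from station import robot
o=robot.get_obs();c=robot.read_camera("wrist");s=robot.read_camera("scene");t=robot.read_camera("top");pickle.dump((c,o,s,t),open("w5.pkl","wb"))
print(o["time_s"],o["eef_pos"],o["force"],o["joints"].round(2))
p=proj(c,[.4715,-.0032,.04])[0].astype(int);print(p)
x,y=p[0]-66,p[1]-75
W=cv2.resize(c["frame"][y:y+150,x:x+132],(528,600),interpolation=cv2.INTER_CUBIC)
H1=cv2.resize(t["frame"][210:285,372:438],(264,300),interpolation=cv2.INTER_CUBIC)
H2=cv2.resize(s["frame"][182:257,288:354],(264,300),interpolation=cv2.INTER_CUBIC)
cv2.imwrite("pics/w5.png",np.hstack([W,np.vstack([H1,H2])])[:,:,::-1])
E
```

```text
12.6 [0.50146585 0.00874134 0.23940593] [-0.6842242   0.08126556  0.14988494] [ 0.48  0.08 -0.62  1.71  0.05  1.36 -1.34]
[325 240]
```

View pics/w5.png

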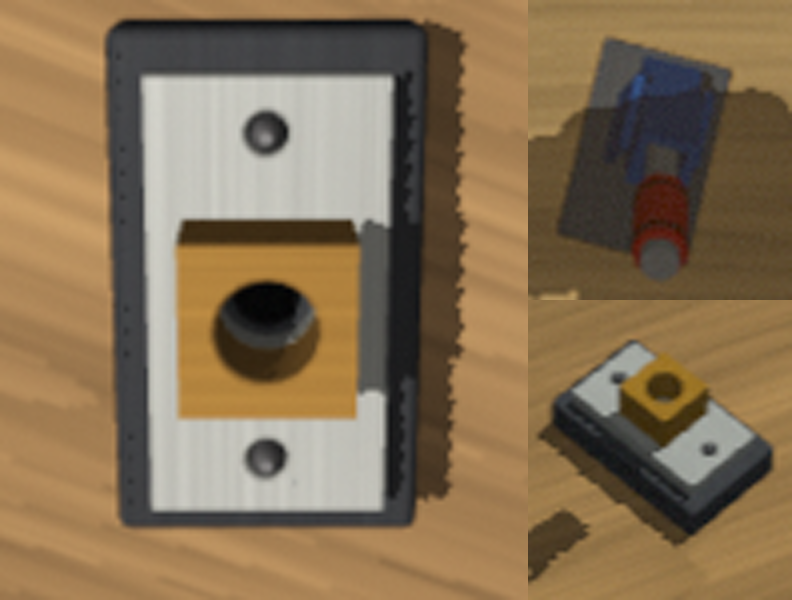

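```bash
python3 - <<'E'
from fit import *
c,o,s,t=pickle.load(open("w5.pkl","rb"))
w=lambda u:np.array([325-66+(u[0]+.5)/4-.5,240-75+(u[1]+.5)/4-.5])
ss=lambda u:np.array([288+(u[0]-528+.5)/4-.5,182+(u[1]-300+.5)/4-.5])
B1=atz(c,w((266,331)),.068);B2=atz(s,ss((664,388)),.068);print(B1,B2,tri([(c,w((266,331))),(s,ss((664,388)))]))
print("holes mid",(atz(c,w((266,133)),.04)+atz(c,w((266,459)),.04))/2)
# red grip centroid in top, scene
for n,im,roi in (("top",T,(370,200,440,290)),("scene",S,(215,215,260,300))):
    x0,y0,x1,y1=roi;f=im["frame"][y0:y1,x0:x1].astype(int);m=(f[...,0]>90)&(f[...,1]<60)&(f[...,2]<60)
    ys,xs=np.nonzero(m);print(n,len(xs),xs.mean()+x0,ys.mean()+y0)
    globals()[n+"c"]=np.array([xs.mean()+x0,ys.mean()+y0])
print("grip mid",tri([(T,topc),(S,scenec)]))
print(delta(o,[.4684,-.2359,.235],-13.3),delta(o,[.4684,-.2359,.235],-13.3,40))
E
```

```text
[ 0.47266332 -0.00221571  0.068     ] [ 0.47287032 -0.00397314  0.068     ] (array([ 0.47160364, -0.00284536,  0.06558947]), [np.float64(0.5632240636744174), np.float64(0.19956574694667914)])
holes mid [ 0.47224058 -0.00238887  0.04      ]
top 158 404.09493670886076 263.4367088607595
scene 135 238.84444444444443 237.8
grip mid (array([ 0.52955042, -0.24805246,  0.12390994]), [np.float64(0.04233909177481984), np.float64(0.03263143383218183)])
(array([-12.02,  21.56,   0.42]), array([-0.05, -0.  , 34.74])) (array([-12.02,  21.56,   0.42]), array([-12.17,  38.75,  33.28]))
```

Emit:
step_arm(plan=[{"offset": [-1.2,2.16,0],"turn": [0,0,0],"claw": 1},{"offset": [-1.8,3.2,0],"turn": [0,0,0],"claw": 1},{"offset": [-1.8,3.2,0],"turn": [0,0,0],"claw": 1},{"offset": [-1.8,3.2,0],"turn": [0,0,0],"claw": 1},{"offset": [-1.8,3.2,0],"turn": [0,0,0],"claw": 1},{"offset": [-1.8,3.2,0],"turn": [0,0,0],"claw": 1},{"offset": [-1.8,3.4,0.4],"turn": [0,0,0],"claw": 1},{"offset": [0,0,0],"turn": [0,0,4.7],"claw": 1},{"offset": [0,0,0],"turn": [0,0,6],"claw": 1},{"offset": [0,0,0],"turn": [0,0,6],"claw": 1}])

```text
time_s: 13.58
eef_pos: [0.4669, -0.2372, 0.235]
eef_rot: [-0.0, 0.999, 0.037, -0.0]
force: [-0.3, -0.6, 1.4]
grip_width: 1.0
finger_force: 0.0
```

Emit:
step_arm(plan=[{"offset": [0,0,0],"turn": [0,0,6],"claw": 1},{"offset": [0,0,0],"turn": [0,0,6],"claw": 1},{"offset": [0,0,0],"turn": [0,0,6],"claw": 1},{"offset": [0,0,0],"turn": [0,5,0],"claw": 1},{"offset": [0,0,0],"turn": [0,7,0],"claw": 1},{"offset": [0,0,0],"turn": [0,7,0],"claw": 1},{"offset": [0,0,0],"turn": [0,7,0],"claw": 1},{"offset": [0,0,0],"turn": [0,7,0],"claw": 1},{"offset": [0,0,0],"turn": [0,7,0],"claw": 1},{"offset": [0,0,0],"turn": [0,0,0],"claw": 1}])

```text
time_s: 14.42
eef_pos: [0.4613, -0.2353, 0.228]
eef_rot: [0.039, 0.933, -0.111, 0.339]
force: [-0.1, -0.0, -1.1]
grip_width: 1.003
finger_force: 0.0
```

```bash
python3 - <<'E'
from h import *;import pickle
from station import robot
o=robot.get_obs();c=robot.read_camera("wrist");o=robot.get_obs();pickle.dump((c,o),open("w6.pkl","wb"))
print(o["time_s"],o["eef_pos"],o["force"],o["joints"].round(2))
f=c["frame"].astype(int);m=(f[...,0]>90)&(f[...,1]<60)&(f[...,2]<60);ys,xs=np.nonzero(m);print(len(xs),xs.mean(),ys.mean(),xs.min(),xs.max(),ys.min(),ys.max())
print("exp",proj(c,[[.5272,-.2498,.1199],[.5059,-.2448,.1459],[.5435,-.2537,.1]]))
print(delta(o,[.4684,-.2359,.192],-13.3,40))
cv2.imwrite("pics/w6.png",c["frame"][:,:,::-1])
E
```

```text
14.4667 [ 0.46376076 -0.23538336  0.23124269] [0.3022636  0.96989497 1.51618389] [ 0.72 -0.37 -0.18  2.28 -0.47  0.6  -0.97]
661 349.15128593040845 241.70499243570347 22 598 8 376
exp [[323.42320997 246.65067767]
 [323.37964977 260.22264936]
 [323.53341554 238.08018706]]
(array([-2.16, -0.05,  3.31]), array([ 0.02,  0.21, -0.18]))
```

View pics/w6.png

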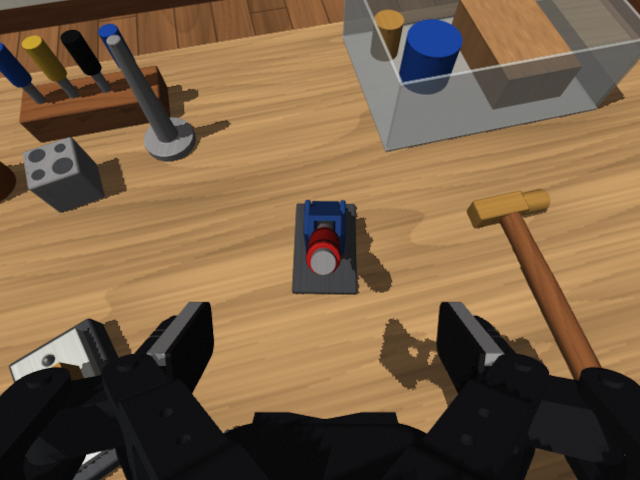

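Emit:
step_arm(plan=[{"offset": [-1.1,0,1.5],"turn": [0,0.1,-0.1],"claw": 1},{"offset": [-1.1,0,1.8],"turn": [0,0.1,-0.1],"claw": 1},{"offset": [0,0,0],"turn": [0,0,0],"claw": 1},{"offset": [0,0,0],"turn": [0,0,0],"claw": 1}])

```text
time_s: 14.8
eef_pos: [0.4725, -0.2371, 0.196]
eef_rot: [0.04, 0.933, -0.107, 0.341]
force: [-0.4, 0.0, -0.4]
grip_width: 1.001
finger_force: 0.0
```

```bash
python3 - <<'E'
from h import *
from station import robot
o=robot.get_obs()
print(o["time_s"],o["eef_pos"],o["force"],o["joints"].round(2))
print(delta(o,[.5435,-.2537,.1],-13.3,40))
E
```

```text
14.8 [ 0.47246766 -0.23708993  0.19597389] [-0.41518565  0.02548053 -0.42636417] [ 0.69 -0.31 -0.17  2.32 -0.51  0.49 -0.91]
(array([-6.000e-01, -1.000e-02,  1.204e+01]), array([-0.05, -0.1 ,  0.19]))
```

Emit:
step_arm(plan=[{"offset": [-0.3,0,1.5],"turn": [0,0,0],"claw": 1},{"offset": [0,0,2.5],"turn": [0,0,0],"claw": 1},{"offset": [0,0,2],"turn": [0,0,0],"claw": 1},{"offset": [0,0,2],"turn": [0,0,0],"claw": 1},{"offset": [0,0,0],"turn": [0,0,0],"claw": 1},{"offset": [0,0,0],"turn": [0,0,0],"claw": 1}])

```text
time_s: 15.3
eef_pos: [0.5209, -0.2486, 0.1336]
eef_rot: [0.04, 0.933, -0.107, 0.341]
force: [0.9, -0.2, 0.6]
grip_width: 1.003
finger_force: 0.0
```

```bash
python3 - <<'E'
from h import *
from station import robot
o=robot.get_obs();c=robot.read_camera("wrist")
print(o["time_s"],o["eef_pos"],o["force"],o["joints"].round(2))
print(delta(o,[.5435,-.2537,.1],-13.3,40))
f=c["frame"].astype(int);m=(f[...,0]>90)&(f[...,1]<60)&(f[...,2]<60);m[:,:240]=0;m[:,400:]=0;ys,xs=np.nonzero(m);print(len(xs),np.median(xs),np.median(ys),xs.min(),xs.max())
print("exp",proj(c,[[.5272,-.2498,.1199],[.5059,-.2448,.1459]]))
E
```

```text
15.3 [ 0.52091131 -0.24863082  0.13356278] [ 0.85410137 -0.24093088  0.57775325] [ 0.62 -0.09 -0.16  2.3  -0.6   0.29 -0.82]
(array([-0.4 , -0.02,  4.06]), array([-0.06, -0.18,  0.18]))
1318 316.0 286.0 295 351
exp [[324.21698135 283.0864391 ]
 [324.13417089 313.32443825]]
```

Emit:
step_arm(plan=[{"offset": [-0.3,0,1.5],"turn": [0,0,0],"claw": 1},{"offset": [0,0,1.5],"turn": [0,0,0],"claw": 1},{"offset": [0,0,1.0],"turn": [0,0,0],"claw": 1},{"offset": [0,0,0],"turn": [0,0,0],"claw": 1},{"offset": [0,0,0],"turn": [0,0,0],"claw": 1}])

```text
time_s: 15.77
eef_pos: [0.5432, -0.2544, 0.1017]
eef_rot: [0.04, 0.933, -0.107, 0.342]
force: [0.4, -0.0, 0.7]
grip_width: 0.996
finger_force: 0.0
```

Emit:
step_arm(plan=[{"offset": [0,0,0],"turn": [0,0,0],"claw": 0},{"offset": [0,0,0],"turn": [0,0,0],"claw": 0},{"offset": [0,0,0],"turn": [0,0,0],"claw": -1},{"offset": [0,0,0],"turn": [0,0,0],"claw": -1},{"offset": [0,0,0],"turn": [0,0,0],"claw": -1},{"offset": [0,0,0],"turn": [0,0,0],"claw": -1},{"offset": [0,0,0],"turn": [0,0,0],"claw": -1},{"offset": [0,0,0],"turn": [0,0,0],"claw": -1}], grip_force=60)

```text
time_s: 16.43
eef_pos: [0.543, -0.2546, 0.1009]
eef_rot: [0.041, 0.933, -0.107, 0.342]
force: [-8.7, 2.1, 7.8]
grip_width: 0.285
finger_force: 58.1
```

```bash
python3 - <<'E'
from h import *
from station import robot
o=robot.get_obs()
print(o["time_s"],o["eef_pos"],o["force"],o["wrist_torque"],o["joints"].round(2),o["grip_width"],o["finger_force"])
print(delta(o,[.5435,-.2537,.1],-13.3,40))
E
```

```text
16.4333 [ 0.54298878 -0.25455699  0.10093337] [-8.73754308  2.14732422  7.81925705] [0.24001645 0.88565602 0.00708609] [ 0.59  0.02 -0.14  2.28 -0.74  0.2  -0.67] 0.28544483574440027 58.099235782865435
(array([-0.04, -0.1 ,  0.09]), array([ 0.04, -0.24,  0.17]))
```

Emit:
step_arm(plan=[{"offset": [0,0,-0.5],"turn": [0,0,0],"claw": -1},{"offset": [0,0,-1],"turn": [0,0,0],"claw": -1},{"offset": [0,0,-1],"turn": [0,0,0],"claw": -1},{"offset": [0,0,-1],"turn": [0,0,0],"claw": -1},{"offset": [0,0,-1],"turn": [0,0,0],"claw": -1},{"offset": [0,0,0],"turn": [0,0,0],"claw": -1}])

```text
time_s: 16.93
eef_pos: [0.5143, -0.2477, 0.136]
eef_rot: [0.041, 0.933, -0.107, 0.342]
force: [0.8, -0.3, -1.7]
grip_width: 0.284
finger_force: 59.4
```

```bash
python3 - <<'E'
from h import *
from station import robot
o=robot.get_obs()
print(o["time_s"],o["eef_pos"],o["force"],o["wrist_torque"],o["grip_width"],o["finger_force"])
print(delta(o,np.array([.5435,-.2537,.1])+.1*np.array([-.626,.148,.766]),-13.3,40))
E
```

```text
16.9333 [ 0.51431111 -0.24766009  0.13597701] [ 0.79164246 -0.30390935 -1.7153503 ] [0.21771616 0.84569358 0.03472124] 0.28401144613733575 59.423383452231064
(array([-0.01, -0.08, -5.33]), array([ 0.05, -0.26,  0.2 ]))
```

Emit:
step_arm(plan=[{"offset": [0,0,-1],"turn": [0,0,0],"claw": -1},{"offset": [0,0,-1.5],"turn": [0,0,0],"claw": -1},{"offset": [0,0,-1.5],"turn": [0,0,0],"claw": -1},{"offset": [0,0,-1.5],"turn": [0,0,0],"claw": -1},{"offset": [0,0,-1],"turn": [0,0,0],"claw": -1},{"offset": [0,0,0],"turn": [0,0,0],"claw": -1},{"offset": [0,0,0],"turn": [0,0,0],"claw": -1},{"offset": [0,0,0],"turn": [0,0,0],"claw": -1}])

```text
time_s: 17.6
eef_pos: [0.4739, -0.2377, 0.1833]
eef_rot: [0.04, 0.933, -0.107, 0.341]
force: [-0.2, -0.3, -1.9]
grip_width: 0.283
finger_force: 59.6
```

```bash
python3 - <<'E'
from h import *;import pickle
from station import robot
o=robot.get_obs()
print(o["time_s"],o["eef_pos"],o["force"],o["wrist_torque"],o["joints"].round(2),o["grip_width"],o["finger_force"])
c=robot.read_camera("scene");t=robot.read_camera("top");w=robot.read_camera("wrist");pickle.dump((o,c,t,w),open("w7.pkl","wb"))
P,R=pose(o);print("tip est",P+R.apply([0,0,.098]))
print(delta(o,P+[0,0,.09],21.5,0))
E
```

```text
17.6 [ 0.47386918 -0.23766159  0.18329277] [-0.17657574 -0.27666118 -1.87608728] [ 0.23197375  1.07122751 -0.01250491] [ 0.67 -0.29 -0.15  2.34 -0.52  0.46 -0.9 ] 0.2826479262957077 59.566735764965415
tip est [ 0.53534091 -0.25217414  0.10836206]
(array([ 5.8 ,  0.02, -6.88]), array([ 12.23, -38.85, -33.17]))
```

Emit:
step_arm(plan=[{"offset": [1.3,0,-1.5],"turn": [0,0,0],"claw": -1},{"offset": [2.5,0,-3.0],"turn": [0,0,0],"claw": -1},{"offset": [1.3,0,-1.5],"turn": [0,0,0],"claw": -1},{"offset": [0,0,0],"turn": [0,-4,0],"claw": -1},{"offset": [0,0,0],"turn": [0,-6,0],"claw": -1},{"offset": [0,0,0],"turn": [0,-6,0],"claw": -1},{"offset": [0,0,0],"turn": [0,-6,0],"claw": -1},{"offset": [0,0,0],"turn": [0,-6,0],"claw": -1},{"offset": [0,0,0],"turn": [0,-6,0],"claw": -1},{"offset": [0,0,0],"turn": [0,-6,0],"claw": -1}])

```text
time_s: 18.58
eef_pos: [0.4749, -0.2384, 0.2634]
eef_rot: [0.001, 0.993, -0.115, -0.0]
force: [0.3, 0.3, -3.4]
grip_width: 0.287
finger_force: 59.4
```

Emit:
step_arm(plan=[{"offset": [0,0,0],"turn": [0,0,0],"claw": -1},{"offset": [0,0,0],"turn": [0,0,0],"claw": -1},{"offset": [0,0,0],"turn": [0,0,0],"claw": -1},{"offset": [0,0,0],"turn": [0,0,0],"claw": -1}])

```text
time_s: 18.92
eef_pos: [0.4739, -0.2378, 0.2635]
eef_rot: [0.002, 0.993, -0.115, 0.003]
force: [0.5, 0.6, -2.0]
grip_width: 0.28
finger_force: 59.5
```

```bash
python3 - <<'E'
from h import *;import pickle
from station import robot
o=robot.get_obs();P,R=pose(o)
print(o["time_s"],P,o["force"],o["wrist_torque"],o["joints"].round(2),o["finger_force"],"tool z",R.apply([0,0,1]),"x",R.apply([1,0,0]))
yaw=np.degrees(np.arctan2(*R.apply([1,0,0])[1::-1]))
print(delta(o,[.472,-.003,P[2]],yaw,0))
E
```

```text
18.9167 [ 0.47387219 -0.23779555  0.26349493] [ 0.4991456   0.58048907 -1.98878212] [-0.0104708   0.01799234 -0.00455104] [ 0.76  0.12 -0.41  1.62  0.05  1.41 -1.46] 59.49282579822466 tool z [ 0.00510921 -0.00412168 -0.99997845] x [ 0.97360226 -0.22817461  0.00591493]
(array([ -5.54, -22.82,  -0.1 ]), array([ 0.16, -0.34, -0.  ]))
```

Emit:
step_arm(plan=[{"offset": [-0.4,-1.6,0],"turn": [0,0,0],"claw": -1},{"offset": [-0.8,-3.2,0],"turn": [0,0,0],"claw": -1},{"offset": [-0.8,-3.2,0],"turn": [0,0,0],"claw": -1},{"offset": [-0.8,-3.2,0],"turn": [0,0,0],"claw": -1},{"offset": [-0.8,-3.2,0],"turn": [0,0,0],"claw": -1},{"offset": [-0.8,-3.2,0],"turn": [0,0,0],"claw": -1},{"offset": [-0.8,-3.2,0],"turn": [0,0,0],"claw": -1},{"offset": [-0.34,-2.02,0],"turn": [0.2,-0.3,0],"claw": -1},{"offset": [0,0,0],"turn": [0,0,0],"claw": -1},{"offset": [0,0,0],"turn": [0,0,0],"claw": -1}])

```text
time_s: 19.75
eef_pos: [0.4719, -0.0023, 0.2631]
eef_rot: [-0.0, 0.994, -0.114, 0.001]
force: [0.9, -1.3, -3.0]
grip_width: 0.286
finger_force: 59.6
```

```bash
python3 - <<'E'
from h import *;import pickle
from station import robot
o=robot.get_obs();P,R=pose(o)
w=robot.read_camera("wrist");s=robot.read_camera("scene");t=robot.read_camera("top");pickle.dump((o,w,s,t),open("w8.pkl","wb"))
print(o["time_s"],P,"tool z",R.apply([0,0,1]))
def T(u): return P+R.apply(u)
for n,c in(("w",w),("s",s),("t",t)):
    print(n,proj(c,[T([0,0,.098]),T([0,0,.03]),T([0,0,0])]).round(1).tolist())
for name,c in(("w",w),("s",s)):
    a=proj(c,T([0,0,.098]))[0].astype(int);f=c["frame"].astype(int)
    print(name)
    for v in range(a[1]-32 if name=="s" else a[1]-24,a[1]+(16 if name=="s" else 60),4):
        print(v,a[0]-16,' '.join("%d/%d"%(f[v,u].mean(),f[v,u,0]-f[v,u,2]) for u in range(a[0]-16,a[0]+17,2)))
E
```

```text
19.75 [ 0.4719167  -0.00227437  0.26313527] tool z [ 1.43358910e-03 -9.64702517e-05 -9.99998968e-01]
w [[325.0, 234.8], [325.0, 266.4], [325.1, 287.9]]
s [[322.8, 178.9], [323.4, 160.3], [323.6, 151.6]]
t [[269.3, 291.9], [265.0, 290.0], [262.9, 289.0]]
w
210 308 156/139 153/136 117/110 44/42 60/11 44/0 34/-2 21/-2 13/0 12/1 14/-2 24/-1 36/-2 55/2 71/43 108/100 153/136
214 308 160/141 161/141 151/134 69/66 41/40 45/40 65/13 70/4 63/2 64/3 70/4 67/7 59/24 44/43 64/60 136/124 150/134
218 308 155/138 153/137 151/135 152/134 106/100 54/52 46/40 45/43 45/43 44/42 44/41 44/41 49/45 92/88 143/130 151/134 153/136
222 308 212/38 155/133 157/138 156/138 155/137 151/135 147/132 132/121 122/114 118/111 127/118 139/126 150/135 155/137 156/138 154/135 152/136
226 308 233/5 231/7 167/110 153/137 157/139 159/139 156/137 152/135 152/135 151/135 155/137 156/138 154/137 152/135 153/137 179/88 221/16
230 308 102/-1 226/6 233/5 201/58 153/136 121/96 50/1 50/0 49/0 48/1 47/1 45/0 75/44 217/18 228/6 233/6 227/6
234 308 85/-3 84/-3 194/7 232/5 110/5 57/1 51/2 49/1 47/1 47/1 47/1 47/1 46/1 43/1 209/9 225/7 2
[... 2235 characters left out ...]
/74 95/64 48/-4 50/-3 52/0 105/66 114/78 118/80 113/78 111/76 114/78 114/81
174 306 105/71 103/71 108/75 109/74 108/75 109/75 95/60 48/-2 49/1 54/-1 113/76 116/79 113/77 114/78 115/76 114/75 111/78
178 306 110/79 111/76 112/76 109/75 108/74 107/72 91/55 50/-5 49/2 61/12 109/74 107/74 112/75 109/77 108/76 108/71 108/72
182 306 103/73 107/74 112/78 111/79 107/74 106/72 105/70 110/74 110/75 109/75 110/74 107/71 106/74 109/75 114/77 118/77 118/80
186 306 108/73 106/72 107/74 111/76 112/74 109/75 104/70 106/71 108/73 116/79 117/79 117/79 115/81 115/80 113/78 112/77 111/77
190 306 110/72 108/72 108/74 112/79 120/79 117/81 117/80 111/73 113/77 113/76 114/77 115/77 118/81 114/82 113/79 112/79 109/77
```

Emit:
step_arm(plan=[{"offset": [0,0.05,0.8],"turn": [0,0,0],"claw": -1},{"offset": [0,0,1.4],"turn": [0,0,0],"claw": -1},{"offset": [0,0,1.4],"turn": [0,0,0],"claw": -1},{"offset": [0,0,1.4],"turn": [0,0,0],"claw": -1},{"offset": [0,0,1.0],"turn": [0,0,0],"claw": -1},{"offset": [0,0,0.5],"turn": [0,0,0],"claw": -1},{"offset": [0,0,0],"turn": [0,0,0],"claw": -1},{"offset": [0,0,0],"turn": [0,0,0],"claw": -1},{"offset": [0,0,0],"turn": [0,0,0],"claw": -1},{"offset": [0,0,0],"turn": [0,0,0],"claw": -1}])

```text
time_s: 20.73
eef_pos: [0.4725, -0.0034, 0.1981]
eef_rot: [-0.001, 0.993, -0.115, -0.0]
force: [-0.6, 0.2, -2.9]
grip_width: 0.283
finger_force: 59.6
```

Emit:
step_arm(plan=[{"offset": [0,0,0],"turn": [0,0,0],"claw": -1},{"offset": [0,0,0],"turn": [0,0,0],"claw": -1},{"offset": [0,0,0],"turn": [0,0,0],"claw": -1},{"offset": [0,0,0],"turn": [0,0,0],"claw": -1},{"offset": [0,0,0],"turn": [0,0,0],"claw": -1},{"offset": [0,0,0],"turn": [0,0,0],"claw": -1}])

```text
time_s: 21.23
eef_pos: [0.4721, -0.0034, 0.1974]
eef_rot: [-0.001, 0.993, -0.115, -0.001]
force: [0.3, -0.1, -2.2]
grip_width: 0.284
finger_force: 59.6
```

```bash
python3 - <<'E'
from h import *
from station import robot
o=robot.get_obs();P,R=pose(o);s=robot.read_camera("scene")
print(o["time_s"],P,"tool z",R.apply([0,0,1]).round(4),o["force"],o["finger_force"],np.abs(o["joint_velocities"]).max())
tip=P+[0,0,-.098];a=proj(s,tip)[0];print(a,proj(s,[.472,-.003,.068]))
f=s["frame"].astype(int);b=a.astype(int)
for v in range(b[1]-16,b[1]+24,3): print(v,b[0]-12,' '.join("%d/%d"%(f[v,u].mean(),f[v,u,0]-f[v,u,2]) for u in range(b[0]-12,b[0]+13,2)))
E
```

```text
21.2333 [ 0.47207769 -0.00336     0.19739353] tool z [-0.0014  0.0016 -1.    ] [ 0.33650486 -0.08400598 -2.16509992] 59.58540026564151 0.0011915110130238035
[321.9381578  195.75782363] [[321.82823279 203.27020878]]
179 309 108/76 110/76 107/72 108/75 112/77 71/36 51/-2 50/0 89/51 110/74 111/75 110/75 108/75
182 309 112/75 114/77 111/79 108/74 105/71 62/21 49/3 50/-1 95/54 110/73 109/73 107/73 111/74
185 309 105/73 104/71 108/74 111/77 110/75 63/22 50/0 50/0 96/56 115/79 118/82 116/79 116/79
188 309 110/76 108/72 105/74 104/71 112/74 64/23 50/-3 50/1 101/60 113/76 114/78 113/77 114/78
191 309 111/75 115/81 119/82 117/80 109/74 54/7 51/-1 47/-4 106/64 117/81 118/79 114/81 115/79
194 309 100/67 99/5 163/3 163/3 118/12 53/8 51/1 49/-1 108/70 113/76 110/77 108/76 103/75
197 309 163/2 164/3 162/1 165/2 158/16 102/82 57/14 93/88 105/91 109/75 115/79 117/80 115/78
200 309 113/0 97/0 159/2 124/78 105/118 84/95 64/69 65/74 98/109 103/117 106/88 106/73 102/71
203 309 154/1 106/75 106/118 81/96 53/56 43/44 43/51 43/53 43/42 95/108 100/121 103/114 113/83
206 309 166/2 57/40 40/47 47/58 49/55 43/51 60/26 45/44 80/91 101/118 89/101 46/50 72/37
209 309 160/2 51/38 39/50 41/47 50/61 101/116 101/117 100/116 88/103 45/53 46/48 47/51 140/8
212 309 75/-2 78/2 64/17 42/45 39/45 41/46 53/63 46/46 43/52 45/50 85/30 161/4 163/3
215 309 57/1 65/0 76/0 78/3 58/23 40/45 42/46 40/55 62/41 159/4 161/3 164/4 162/3
218 309 30/-5 36/-4 55/2 63/2 76/0 76/3 49/32 133/9 165/2 160/1 162/2 123/2 93/-1
```

```bash
python3 -c "
from station import robot
print(robot.finish_job())"
```

```text
the job is handed in; nothing more can be done
None
```

The job is handed in at 21.2 s with no verdict returned: the plate looked seated on both pins and was let go, and the punch was held still and upright over the bore with its tip about 31 mm above the brass block; my first attempt to grip the plate missed, but did not move it.

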